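# Close the specimen jar with the lid that fits

### The arm

A 6-joint arm with a two-finger parallel gripper is mounted at the origin on the work surface. World frame = base frame: x ahead of the robot, y to its left, z up, the work surface at z = 0. Lengths are in m, angles in rad, forces in N, time in s.
With the tool pointing down it reaches from about 0.4 to 0.825 m from the base axis. Payload 7 kg.
Tool frame: the origin (TCP) lies on the centre line of the jaws, within the pads' length; the fingertips stand manip.tips_ahead ahead of it and the grasp point (between the pads) lies 2 mm behind it (manip.tips_ahead is the distance from the TCP to the fingertips, in m); x points along the fingers, y is the direction in which the jaws open and shut, and the axes are right-handed (so a half turn about x gives the same grasp; the last joint's range is limited). The gripper opens to 88 mm and grips with 3 to 60 N. Pads are 19 mm wide; open, the fingers measure 130 mm over their backs; the gripper's body (78 mm by 193 mm) begins 47 mm behind the grasp point.
Start: joints at [1.571, 0.359, 0.012, 0, -1.224, -0.288], TCP at [0.192, 0.647, 0.244] pointing down, gripper open.
Joint ranges: [-3.07, 3.07], [-1.43, 2.12], [-1.02, 1.25], [-3.03, 1.67], [-3.05, -0], [-3.03, 3.03]. Speed limits (rad/s): [2.39, 2.39, 3.01, 3.14, 3.14, 3.14].

### API

Orientations are given as a 3x3 rotation matrix whose columns are the frame's x, y, z axes.
In Python, from workcell import manip gives the robot as it stands.
- The arm moves only by the shell command python3 -m creep 'ROWS' [OPENING] [FORCE]. ROWS is JSON, a list of rows, each a list of 2 entries, a list of its own where there are three numbers: the shift along the tool's x, y, z in m, then the turn, a rotation vector about the tool's x, y, z in rad. A call has 1 to 12 rows; each row shifts and turns the commanded pose from where the row before left it, along the tool's axes as they then stand; what a row does not reach is not made up. A row lasts 1/10 s, in which the tool goes at most 50 mm and 8.59 degrees, less where a joint would pass 70% of its speed; a pose out of reach is approached as far as the arm can. A call is refused whole if a number of a shift passes 0.05 or a number of a turn 0.15, either way. A call with a gripper value outside its range is refused whole. OPENING is the opening, from 0 (shut) to 1 (fully open), set as the call begins (- or left out, the last holds). The fingers move at their own pace and stop on an object; FORCE is the grip in N (left out, the last holds). Time passes only in rows, so rows that do not move let the fingers close. It gives the time, the measured TCP pose, the force and the opening at its end, in the units of the state.
- manip.get_obs(): the state, without advancing time (a new reading comes with each control period).
- manip.snapshot(name): name is "scene" or "side" or "wrist"; returns a dict with "img" (480x640x3 uint8, red, green, blue), "fx", "fy", "cx", "cy" (pixels), "D" ([k1, k2, p1, p2, k3] as OpenCV has them; the pictures are not rectified), "world_from_camera" (4x4, takes a point from camera to world coordinates). Camera axes: x right, y down, z forward; pixel columns grow to the right and rows downward; lengths in m; the calibration is good to about 2 mm. A picture is of the moment at which its call begins. There is no depth.
- manip.finish_job(): hands the job in, once; it reports no verdict.
The state is a dict: "t": time; "q": joint angles; "joint_vel": joint speeds; "joint_efforts": joint torques, N m; "position": TCP position; "tcp_rot": TCP orientation; "contact_force": force on the tool from outside, world axes, zero at the start; "torque": the same for the moment, N m; "finger_gap": finger opening in m.
Only numpy, scipy, OpenCV 4.12 (cv2) and the standard library are available. Lean on these libraries where they do the work, as an engineer would, in place of code of your own. Each camera call takes 0.05 s, during which the arm holds its last target. There are 200 camera calls.

### The job

Close the open white specimen jar with the one of the three loose dark grey lids that fits it: plug in the mouth, disc lying flat on the rim all round. Set the lid down rather than dropping it, and leave the other two lids lying on the board and the jar standing where it is.

Things in the scene. Friction and masses are not known exactly. Their poses are not given: they have to be found in the camera images.
- lid_a_grip (a point): dark grey plastic lid lying plug down on the white board, rim disc 62 mm across and 6 mm thick; under the disc a tapered plug 14 mm deep, 48 mm across at the disc and 34 mm at its lower end; on top an upright round grip 26 mm across and 48 mm tall. Mass about 0.1 kg. This point is half-way up the grip, on the lid's axis: 24 mm above the disc's top, 30 mm above the disc's underside, 44 mm above the plug's lower end. z points up the axis
- lid_b_grip (a point): dark grey plastic lid lying plug down on the white board, rim disc 88 mm across and 6 mm thick; under the disc a tapered plug 14 mm deep, 68 mm across at the disc and 52 mm at its lower end; on top an upright round grip 26 mm across and 48 mm tall. Mass about 0.1 kg. This point is half-way up the grip, on the lid's axis: 24 mm above the disc's top, 30 mm above the disc's underside, 44 mm above the plug's lower end. z points up the axis
- lid_c_grip (a point): dark grey plastic lid lying plug down on the white board, rim disc 108 mm across and 6 mm thick; under the disc a tapered plug 14 mm deep, 92 mm across at the disc and 80 mm at its lower end; on top an upright round grip 26 mm across and 48 mm tall. Mass about 0.1 kg. This point is half-way up the grip, on the lid's axis: 24 mm above the disc's top, 30 mm above the disc's underside, 44 mm above the plug's lower end. z points up the axis
- jar_rim (a point): open round jar of white plastic standing loose on the bench, 84 mm across outside, 100 mm tall, wall 5 mm, mouth 74 mm across, about 0.5 kg. This point is the centre of the mouth, level with the rim; z points up. (Other white jars near it are already closed and are not part of the job.)
Mind the look-alikes: they are no part of the job. What is shaped like the part that bears jar_rim but purple is not meant. What is shaped like the part that bears lid_b_grip but brown is not meant.

How it is judged:
At the end, for the whole second after the job is handed in: The 88 mm lid is at rest, seated on the jar: within 10 mm of the mouth's centre, its grip point 30 +/- 5 mm above the rim, tilted less than 0.15 rad. The jar stands upright (within 0.1 rad) on the bench within 50 mm of its start. The other two lids are within 30 mm of where they lay (horizontal distance between lid_b_grip and jar_rim below 0.01 m and z of lid_b_grip in the frame of jar_rim between 0.025 and 0.035 m and angle between lid_b_grip's own z axis and vertical below 0.15 rad and angle between jar_rim's own z axis and vertical below 0.1 rad and height (world z) of jar_rim below 0.106 m and distance of jar_rim from where it was at the start of the episode below 0.05 m and linear speed of lid_b below 0.02 m/s and distance of each of lid_a_grip, lid_c_grip from where it was at the start of the episode below 0.03 m); the robot touches nothing.
It fails at once if the fitting lid is dropped (falls free faster than 0.9 m/s, about 40 mm) (linear speed of lid_b above 0.9 m/s and contact force between the fingers and lid_b below 0.05 N).
It also fails if it takes over 38 s, if anything falls off the work surface, if the arm or the gripper's body presses on something with over 40 N, if the wrist force passes 120 N, or if a joint passes its speed limit or range.

## Working session

There is one attempt and no reset: what is moved stays moved. The work goes in short steps, Python scripts to look and compute and a shell command to move; the robot and the scene stay as the last step left them, time stands still between calls to the robot, and variables do not carry over. Pictures are saved under pics/ and viewed, about 8 in all and at most 12, crops included, and the job is handed in when it is done.

```bash
mkdir -p pics
cat > h.py <<'E'
from workcell import manip
import numpy as np, cv2
def snap(n,f):
    s=manip.snapshot(n); cv2.imwrite(f'pics/{f}.png',s['img'][:,:,::-1]); np.save(f'pics/{f}.npy',s,allow_pickle=True); return s
def load(f): return np.load(f'pics/{f}.npy',allow_pickle=True).item()
def KD(s): return np.array([[s['fx'],0,s['cx']],[0,s['fy'],s['cy']],[0,0,1.]]),np.array(s['D'],float)
def ray(s,uv):
    K,D=KD(s); p=cv2.undistortPoints(np.array([[uv]],float),K,D)[0,0]; T=np.array(s['world_from_camera'])
    return T[:3,3],T[:3,:3]@np.r_[p,1]
def atz(s,uv,z):
    o,d=ray(s,uv); return o+d*(z-o[2])/d[2]
def proj(s,P):
    K,D=KD(s); T=np.linalg.inv(np.array(s['world_from_camera']))
    return cv2.projectPoints(np.atleast_2d(np.array(P,float)),cv2.Rodrigues(T[:3,:3])[0],T[:3,3],K,D)[0][:,0]
E
python3 - <<'E'
from h import *
a=snap('scene','scene0')['img'];b=snap('side','side0')['img']
o=manip.get_obs();print({k:np.round(v,3) for k,v in o.items()},manip.tips_ahead)
for f in('scene0','side0'):print(np.round(load(f)['world_from_camera'],3))
E
```

```text
{'t': np.float64(0.1), 'q': array([ 1.571,  0.359,  0.011, -0.   , -1.224, -0.288]), 'joint_vel': array([ 0.001, -0.001,  0.001,  0.001,  0.   , -0.001]), 'joint_efforts': array([-1.0000e-03, -5.8416e+01,  2.9375e+01,  7.0150e+00,  1.0000e-02,
       -0.0000e+00]), 'position': array([0.192, 0.647, 0.243]), 'tcp_rot': array([[-0.   , -0.284, -0.959],
       [-0.001, -0.959,  0.284],
       [-1.   ,  0.002, -0.   ]]), 'contact_force': array([ 0.011, -0.612,  0.145]), 'torque': array([-0.017, -0.066, -0.008]), 'finger_gap': np.float64(0.088)} 0.017
[[ 0.099  0.575 -0.812  1.243]
 [ 0.995 -0.05   0.086 -0.169]
 [ 0.009 -0.817 -0.577  0.614]
 [ 0.     0.     0.     1.   ]]
[[ 0.912 -0.313  0.266  0.212]
 [-0.411 -0.681  0.606 -0.691]
 [-0.009 -0.662 -0.75   0.833]
 [ 0.     0.     0.     1.   ]]
```

View pics/scene0.png

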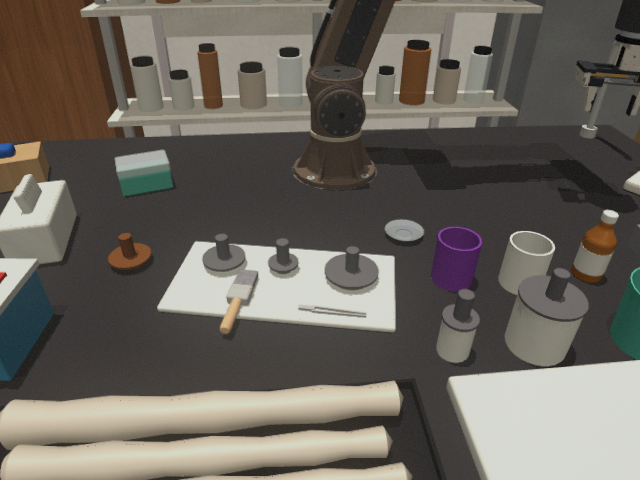

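View pics/side0.png

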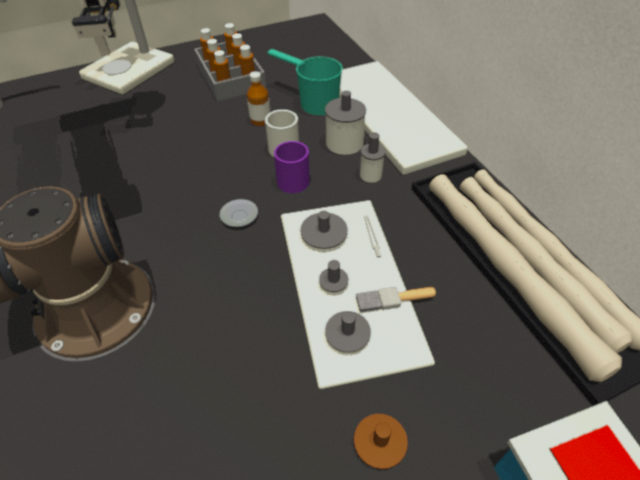

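Scene view: 88 mm lid at about (222,258), small lid (283,263), large lid (351,270), white open jar (528,262). Side view: 88 mm lid (348,330), jar (282,130). I'll enlarge both.

Run:
```python
from h import *
def c(f,x,y,w=80,h=60,k=5): return cv2.resize(load(f)['img'][y:y+h,x:x+w,::-1],None,fx=k,fy=k,interpolation=cv2.INTER_CUBIC)
m=np.vstack([np.hstack([c('scene0',185,225),c('side0',310,300)]),np.hstack([c('scene0',490,230),c('side0',245,105)])])
cv2.imwrite('pics/m0.png',m)
```

```text
(no output)
```

View pics/m0.png

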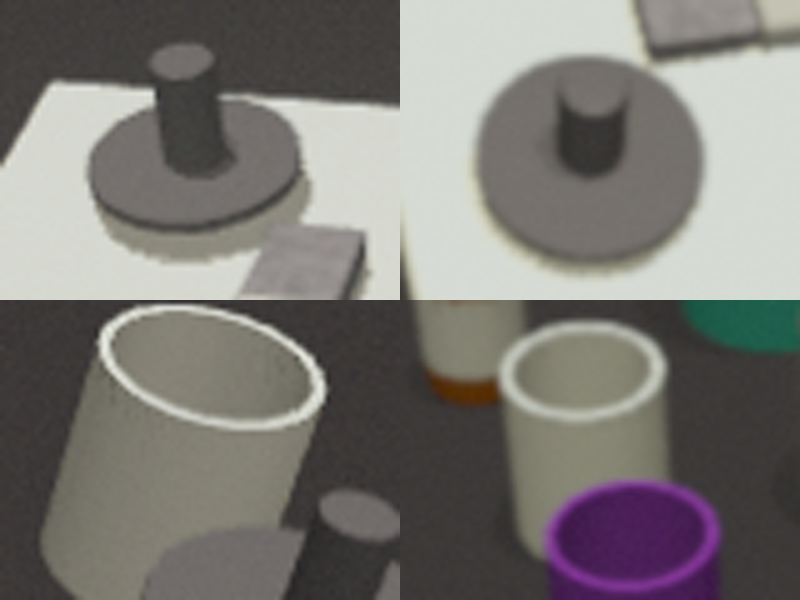

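Run:
```python
from h import *
a,b=load('scene0'),load('side0')
def tri(u,v):
    o1,d1=ray(a,u);o2,d2=ray(b,v)
    t=np.linalg.lstsq(np.c_[d1,-d2],o2-o1,rcond=None)[0]
    p,q=o1+t[0]*d1,o2+t[1]*d2
    return np.round((p+q)/2,4),np.round(np.linalg.norm(p-q),4)
g=tri((221.4,237.1),(348.7,318.7));j=tri((532.3,243.3),(281.5,118.9))
print('griptop',g,'rim',j)
print(tri((301,307),(368,220)),'board-ish');
# rim check at z=.1
print(atz(a,(532.3,243.3),.1),atz(b,(281.5,118.9),.1))
# neighbours: purple, closed jars' grip tops, lids' grip tops
for n,u,v in [('purple',(457,241),(292,153)),('bigjar',(561,275),(346,97)),('smalljar',(465,298),(374,139)),('lidA',(283,243),(334,266)),('lidC',(352,252),(323,217)),('bottle',(610,217),(255,77))]: print(n,tri(u,v))
for p in (g[0],j[0]): print(np.hypot(*p[:2]),np.arctan2(p[1],p[0]))
```

```text
griptop (array([ 0.44  , -0.2838,  0.0762]), np.float64(0.0055)) rim (array([0.5426, 0.3145, 0.097 ]), np.float64(0.0018))
(array([ 0.6034, -0.107 ,  0.0551]), np.float64(0.0689)) board-ish
[0.54551686 0.31293143 0.1       ] [0.54104804 0.30902549 0.1       ]
purple (array([0.5164, 0.1748, 0.0939]), np.float64(0.0009))
bigjar (array([0.7039, 0.2679, 0.1487]), np.float64(0.0074))
smalljar (array([0.7064, 0.1167, 0.1174]), np.float64(0.0037))
lidA (array([ 0.4683, -0.1617,  0.074 ]), np.float64(0.005))
lidC (array([ 0.5052, -0.0289,  0.0712]), np.float64(0.0025))
bottle (array([0.5281, 0.4703, 0.1393]), np.float64(0.0023))
0.5235861342701886 -0.5728522476727977
0.627156288336488 0.5252969009648965
```

```bash
python3 -m creep '[[[0,0.010,-0.020],[0,0,0]],[[0,0.018,-0.037],[0,0,0]],[[0,0.018,-0.037],[0,0,0]],[[0,0.018,-0.037],[0,0,0]],[[0,0.018,-0.037],[0,0,0]],[[0,0.018,-0.037],[0,0,0]],[[0,0.018,-0.037],[0,0,0]],[[0,0.018,-0.037],[0,0,0]],[[0,0.018,-0.037],[0,0,0]],[[0,0.018,-0.037],[0,0,0]],[[0,0.018,-0.037],[0,0,0]],[[0,0.018,-0.037],[0,0,0]]]' 0.7; python3 -c "
from h import *
o=manip.get_obs();print(np.round(o['q'],3),np.round(o['tcp_rot'],3))"
```

```text
t: 1.3
position: [0.543, 0.3245, 0.2434]
tcp_rot: [[-0.0, -0.284, -0.959], [-0.0, -0.959, 0.284], [-1.0, 0.0, 0.0]]
contact_force: [0.1, 1.0, 0.0]
finger_gap: 0.061
[ 0.847  0.29  -0.087 -0.    -1.194  0.436] [[-0.    -0.284 -0.959]
 [-0.    -0.959  0.284]
 [-1.     0.     0.   ]]
```

```bash
python3 -c "
from h import *
snap('wrist','wj')"; python3 -m creep '[[[0,0.042,-0.021],[0,0,0]],[[0,0.042,-0.021],[0,0,0]],[[0,0.042,-0.021],[0,0,0]],[[0,0.042,-0.021],[0,0,0]],[[0,0.042,-0.021],[0,0,0]],[[0,0.042,-0.021],[0,0,0]],[[0,0.042,-0.021],[0,0,0]],[[0,0.040,0.009],[0,0,0]],[[0,0.040,0.009],[0,0,0]],[[0,0.040,0.009],[0,0,0]],[[0,0.040,0.009],[0,0,0]],[[0,0.035,0.009],[0,0,0]]]' && python3 -m creep '[[[0,0.030,0.009],[0,0,0]],[[0,0,0],[0,0,0]]]'; python3 -c "
from h import *
s=snap('wrist','wl');o=manip.get_obs();print(np.round(o['q'],3),np.round(s['world_from_camera'],3))
cv2.imwrite('pics/m1.png',cv2.resize(np.hstack([load('wj')['img'],s['img']])[:,:,::-1],(800,300),interpolation=cv2.INTER_AREA))"
```

```text
t: 2.55
position: [0.4992, -0.1731, 0.2435]
tcp_rot: [[-0.0, -0.284, -0.959], [0.0, -0.959, 0.284], [-1.0, 0.0, 0.0]]
contact_force: [0.4, -0.6, 0.2]
finger_gap: 0.0616
t: 2.75
position: [0.4812, -0.2, 0.2436]
tcp_rot: [[-0.001, -0.287, -0.958], [0.0, -0.958, 0.287], [-1.0, 0.0, 0.001]]
contact_force: [0.4, -0.1, -0.1]
finger_gap: 0.0613
[-0.015  0.106 -0.322 -0.    -1.143  1.295] [[-0.288 -0.914 -0.288  0.559]
 [-0.958  0.274  0.088 -0.224]
 [-0.002  0.301 -0.954  0.385]
 [ 0.     0.     0.     1.   ]]
```

View pics/m1.png

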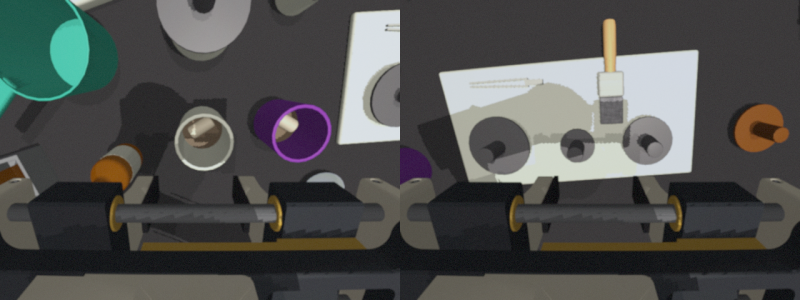

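Wrist view: jar rim at about (326,225) full-res in the first; 88 mm lid disc about (395,226) in the second. Enlarging.

Run:
```python
from h import *
def c(f,x,y,w=133,h=120,k=3): return cv2.resize(load(f)['img'][y:y+h,x:x+w,::-1],None,fx=k,fy=k,interpolation=cv2.INTER_CUBIC)
cv2.imwrite('pics/m2.png',np.hstack([c('wj',260,165),c('wl',330,165)]))
```

```text
(no output)
```

View pics/m2.png

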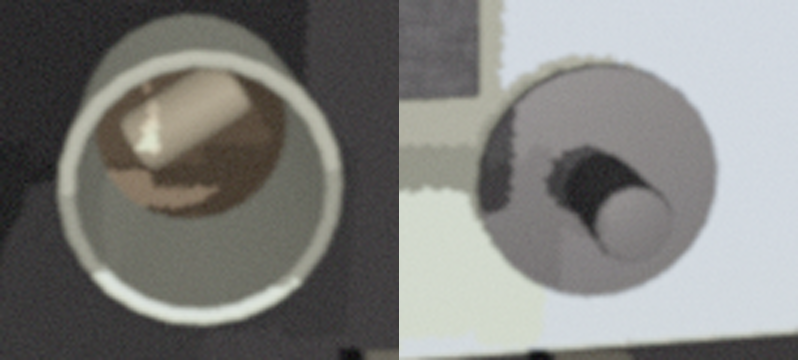

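Run:
```python
from h import *
a,b=load('wl'),load('wj')
print('disc',[np.round(atz(a,(395.5,224.7),z),4) for z in (.026,.030)],'top',[np.round(atz(a,(408,239.7),z),4) for z in (.074,.078)],'rim',np.round(atz(b,(326.7,227),.1),4))
o=manip.get_obs();R=o['tcp_rot'];p=o['position']
for q in ([.440,-.284,.110],[.440,-.284,.052]): print(R.T@(np.array(q)-p))
```

```text
disc [array([ 0.4411, -0.2833,  0.026 ]), array([ 0.4424, -0.2827,  0.03  ])] top [array([ 0.4386, -0.2838,  0.074 ]), array([ 0.4401, -0.283 ,  0.078 ])] rim [0.5427 0.3121 0.1   ]
[0.1336276  0.09356934 0.01624261]
[0.1916276  0.09357394 0.0162435 ]
```

```bash
python3 -m creep '[[[0,0.030,0.005],[0,0,0]],[[0.03,0.034,0.006],[0,0,0]],[[0.04,0.030,0.005],[0,0,0]],[[0.04,0,0],[0,0,0]],[[0.03,0,0],[0,0,0]],[[0,0,0],[0,0,0]],[[0,0,0],[0,0,0]]]'
```

```text
t: 3.5
position: [0.4424, -0.2828, 0.1041]
tcp_rot: [[-0.001, -0.283, -0.959], [-0.0, -0.959, 0.283], [-1.0, 0.001, 0.001]]
contact_force: [0.2, -0.6, 0.3]
finger_gap: 0.0615
```

```bash
python3 -m creep '[[[0.015,0.0014,0.002],[0,0,0]],[[0.015,0,0],[0,0,0]],[[0.01,0,0],[0,0,0]],[[0.01,0,0],[0,0,0]],[[0,0,0],[0,0,0]],[[0,0,0],[0,0,0]]]' && python3 -m creep '[[[0,0,0],[0,0,0]],[[0,0,0],[0,0,0]],[[0,0,0],[0,0,0]],[[0,0,0],[0,0,0]],[[0,0,0],[0,0,0]],[[0,0,0],[0,0,0]],[[0,0,0],[0,0,0]],[[0,0,0],[0,0,0]]]' 0.1 25
```

```text
t: 4.1
position: [0.44, -0.2838, 0.0542]
tcp_rot: [[0.0, -0.283, -0.959], [-0.0, -0.959, 0.283], [-1.0, 0.0, -0.0]]
contact_force: [-0.1, -0.2, 0.0]
finger_gap: 0.0612
t: 4.9
position: [0.4396, -0.2837, 0.0539]
tcp_rot: [[0.0, -0.284, -0.959], [-0.0, -0.959, 0.284], [-1.0, 0.0, -0.0]]
contact_force: [-0.9, 1.6, 2.5]
finger_gap: 0.0254
```

```bash
python3 -m creep '[[[-0.005,0,0],[0,0,0]],[[-0.01,0,0],[0,0,0]],[[-0.02,0,0],[0,0,0]],[[-0.03,0,0],[0,0,0]],[[-0.03,0,0],[0,0,0]],[[-0.03,0,0],[0,0,0]],[[-0.03,0,0],[0,0,0]],[[-0.02,0,0],[0,0,0]],[[-0.01,0,0],[0,0,0]],[[0,0,0],[0,0,0]]]'; python3 -c "
from h import *
s=snap('side','sl');w=snap('wrist','wg')
cv2.imwrite('pics/m3.png',cv2.resize(np.hstack([s['img'],w['img']])[:,:,::-1],(800,300),interpolation=cv2.INTER_AREA))"
```

```text
t: 5.9
position: [0.44, -0.2838, 0.2403]
tcp_rot: [[0.003, -0.284, -0.959], [-0.001, -0.959, 0.284], [-1.0, -0.0, -0.003]]
contact_force: [-0.2, 0.3, -1.3]
finger_gap: 0.0255
```

View pics/m3.png

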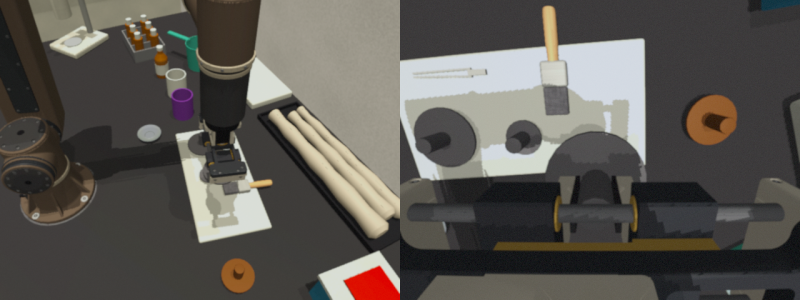

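Lid is held, disc visible under the jaws at (595,160) in the wrist half; the other lids are undisturbed. Carry to the jar.

```bash
python3 -m creep '[[[0,-0.015,-0.003],[0,0,0]],[[0,-0.03,-0.007],[0,0,0]],[[0,-0.03,-0.007],[0,0,0]],[[0,-0.03,-0.007],[0,0,0]],[[0,-0.03,-0.007],[0,0,0]],[[0,-0.03,-0.007],[0,0,0]],[[0,-0.03,-0.007],[0,0,0]],[[0,-0.03,-0.007],[0,0,0]],[[0,-0.03,-0.007],[0,0,0]],[[0,-0.03,-0.007],[0,0,0]],[[0,-0.03,-0.007],[0,0,0]],[[0,-0.03,0],[0,0,0]]]' && python3 -m creep '[[[0,-0.028,0.012],[0,0,0]],[[0,-0.028,0.014],[0,0,0]],[[0,-0.028,0.014],[0,0,0]],[[0,-0.028,0.014],[0,0,0]],[[0,-0.028,0.014],[0,0,0]],[[0,-0.028,0.014],[0,0,0]],[[0,-0.028,0.014],[0,0,0]],[[0,-0.028,0.014],[0,0,0]],[[0,-0.015,0.014],[0,0,0]],[[0,0,0],[0,0,0]],[[0,0,0],[0,0,0]]]'
```

```text
t: 7.2
position: [0.6076, 0.0273, 0.2365]
tcp_rot: [[-0.003, -0.284, -0.959], [-0.001, -0.959, 0.284], [-1.0, 0.002, 0.003]]
contact_force: [0.3, -0.9, -1.1]
finger_gap: 0.0255
t: 8.3
position: [0.5558, 0.2907, 0.237]
tcp_rot: [[-0.002, -0.283, -0.959], [-0.002, -0.959, 0.283], [-1.0, 0.002, 0.002]]
contact_force: [0.1, -0.7, -1.0]
finger_gap: 0.0259
```

```bash
python3 -m creep '[[[0,-0.008,0.009],[0,0,0]],[[0.01,-0.0088,0.0093],[0,0,0]],[[0.03,0,0],[0,0,0]],[[0.022,0,0],[0,0,0]],[[0.01,0,0],[0,0,0]],[[0,0,0],[0,0,0]],[[0,0,0],[0,0,0]]]'; python3 -c "
from h import *
a=snap('scene','a1');b=snap('side','b1')
p=manip.get_obs()['position'];print(np.round(p,4))
def c(f,x,y): return cv2.resize(load(f)['img'][y:y+120,x:x+133,::-1],None,fx=3,fy=3,interpolation=cv2.INTER_CUBIC)
cv2.imwrite('pics/m4.png',np.hstack([c('a1',465,180),c('b1',215,60)]))
th=np.linspace(0,6.28,4,endpoint=False)
"
```

```text
t: 9.0
position: [0.5441, 0.3123, 0.1674]
tcp_rot: [[0.001, -0.284, -0.959], [0.0, -0.959, 0.284], [-1.0, -0.0, -0.001]]
contact_force: [0.1, 0.3, -0.3]
finger_gap: 0.026
[0.5443 0.3125 0.168 ]
```

View pics/m4.png

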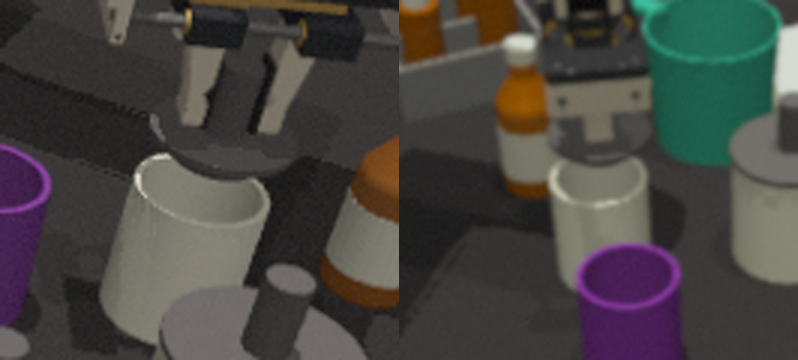

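Run:
```python
from h import *
p=manip.get_obs()['position'];th=np.linspace(0,6.283,120)
out=[]
for f,x,y in(('a1',465,180),('b1',215,60)):
    s=load(f);im=cv2.resize(s['img'][y:y+120,x:x+133,::-1],None,fx=3,fy=3,interpolation=cv2.INTER_CUBIC).copy()
    for (cx,cy,z,r),col in (((p[0],p[1],p[2]-.032,.044),(0,0,255)),((p[0],p[1],p[2]-.026,.044),(0,255,255)),((.543,.312,.1,.042),(0,255,0))):
        q=proj(s,np.c_[cx+r*np.cos(th),cy+r*np.sin(th),np.full(120,z)])
        cv2.polylines(im,[np.int32((q+.5-[x,y])*3)],True,col,1)
    out.append(im)
cv2.imwrite('pics/m5.png',np.hstack(out))
```

```text
(no output)
```

View pics/m5.png

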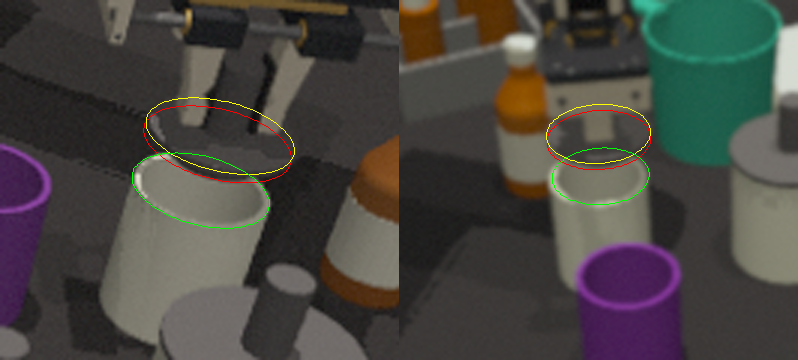

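```bash
python3 -m creep '[[[0.008,0.0015,0.0008],[0,0,0]],[[0.008,0,0],[0,0,0]],[[0.006,0,0],[0,0,0]],[[0.004,0,0],[0,0,0]],[[0.002,0,0],[0,0,0]],[[0,0,0],[0,0,0]],[[0,0,0],[0,0,0]]]'; python3 -m creep '[[[0.001,0,0],[0,0,0]],[[0.001,0,0],[0,0,0]],[[0.001,0,0],[0,0,0]],[[0,0,0],[0,0,0]],[[0,0,0],[0,0,0]]]'
```

```text
t: 9.8
position: [0.5426, 0.3109, 0.1389]
tcp_rot: [[0.0, -0.284, -0.959], [0.0, -0.959, 0.284], [-1.0, -0.0, -0.0]]
contact_force: [-0.1, -0.3, -0.7]
finger_gap: 0.0255
t: 10.3
position: [0.5425, 0.3108, 0.1358]
tcp_rot: [[0.0, -0.284, -0.959], [-0.0, -0.959, 0.284], [-1.0, 0.0, -0.0]]
contact_force: [0.4, -0.4, 0.2]
finger_gap: 0.0252
```

```bash
for i in 1 ; do python3 -m creep '[[[0.001,0,0],[0,0,0]],[[0.001,0,0],[0,0,0]],[[0,0,0],[0,0,0]],[[0,0,0],[0,0,0]]]'; done;  python3 -m creep '[[[0.001,0,0],[0,0,0]],[[0.001,0,0],[0,0,0]],[[0,0,0],[0,0,0]],[[0,0,0],[0,0,0]]]'
```

```text
t: 10.7
position: [0.5425, 0.3108, 0.1337]
tcp_rot: [[-0.0, -0.284, -0.959], [-0.0, -0.959, 0.284], [-1.0, 0.0, 0.0]]
contact_force: [-0.1, -0.8, -1.2]
finger_gap: 0.0252
t: 11.1
position: [0.5425, 0.3108, 0.1317]
tcp_rot: [[-0.0, -0.284, -0.959], [-0.0, -0.959, 0.284], [-1.0, 0.0, 0.0]]
contact_force: [-0.3, 0.4, -1.1]
finger_gap: 0.0254
```

No contact yet; continue gently.

```bash
python3 -m creep '[[[0.001,0,0],[0,0,0]],[[0.0005,0,0],[0,0,0]],[[0,0,0],[0,0,0]],[[0,0,0],[0,0,0]]]'; python3 -m creep '[[[0.001,0,0],[0,0,0]],[[0,0,0],[0,0,0]],[[0,0,0],[0,0,0]]]'
```

```text
t: 11.5
position: [0.5424, 0.3108, 0.1302]
tcp_rot: [[-0.0, -0.284, -0.959], [-0.0, -0.959, 0.284], [-1.0, 0.0, 0.0]]
contact_force: [-0.4, -0.1, -1.1]
finger_gap: 0.0254
t: 11.8
position: [0.5424, 0.3108, 0.1292]
tcp_rot: [[-0.0, -0.284, -0.959], [-0.0, -0.959, 0.284], [-1.0, 0.0, 0.0]]
contact_force: [-0.0, 0.1, -0.4]
finger_gap: 0.0257
```

```bash
python3 -m creep '[[[0.0007,0,0],[0,0,0]],[[0,0,0],[0,0,0]],[[0,0,0],[0,0,0]]]'; python3 -m creep '[[[0.0007,0,0],[0,0,0]],[[0,0,0],[0,0,0]],[[0,0,0],[0,0,0]]]'; python3 -c "
from h import *
a=snap('scene','a2');b=snap('side','b2')
def c(f,x,y): return cv2.resize(load(f)['img'][y:y+120,x:x+133,::-1],None,fx=3,fy=3,interpolation=cv2.INTER_CUBIC)
cv2.imwrite('pics/m6.png',np.hstack([c('a2',465,180),c('b2',215,60)]))"
```

```text
t: 12.1
position: [0.5425, 0.311, 0.1286]
tcp_rot: [[0.0, -0.284, -0.959], [0.0, -0.959, 0.284], [-1.0, -0.0, -0.0]]
contact_force: [-0.3, 0.8, -0.5]
finger_gap: 0.0257
t: 12.4
position: [0.5425, 0.3111, 0.128]
tcp_rot: [[0.0, -0.284, -0.959], [0.0, -0.959, 0.284], [-1.0, -0.0, -0.0]]
contact_force: [-1.3, 0.7, 0.0]
finger_gap: 0.0255
```

View pics/m6.png

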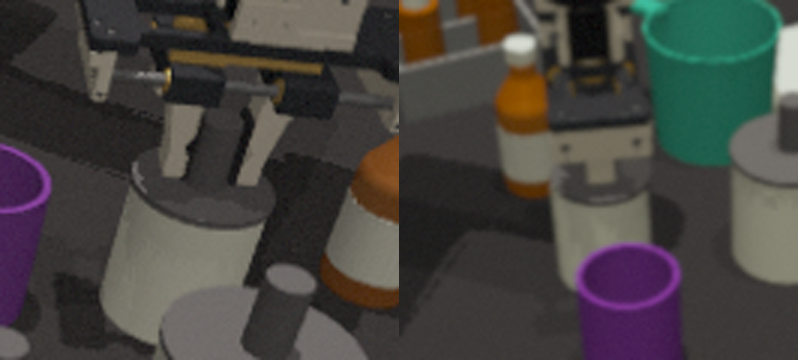

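The disc covers the rim (scene (200,188), side (600,185)). Feel for firm contact.

```bash
python3 -m creep '[[[0.0007,0,0],[0,0,0]],[[0,0,0],[0,0,0]],[[0,0,0],[0,0,0]]]'; python3 -m creep '[[[0.0007,0,0],[0,0,0]],[[0,0,0],[0,0,0]],[[0,0,0],[0,0,0]]]'
```

```text
t: 12.8
position: [0.5426, 0.311, 0.1279]
tcp_rot: [[0.001, -0.284, -0.959], [0.0, -0.959, 0.284], [-1.0, -0.001, -0.0]]
contact_force: [-3.0, 1.0, 5.0]
finger_gap: 0.0261
t: 13.1
position: [0.5427, 0.3111, 0.1279]
tcp_rot: [[0.001, -0.283, -0.959], [0.001, -0.959, 0.283], [-1.0, -0.001, -0.001]]
contact_force: [-4.9, 0.5, 10.5]
finger_gap: 0.0257
```

```bash
python3 -m creep '[[[-0.001,0,0],[0,0,0]],[[0,0,0],[0,0,0]],[[0,0,0],[0,0,0]]]'; python3 -m creep '[[[0,0,0],[0,0,0]],[[0,0,0],[0,0,0]],[[0,0,0],[0,0,0]],[[0,0,0],[0,0,0]],[[0,0,0],[0,0,0]],[[0,0,0],[0,0,0]],[[0,0,0],[0,0,0]],[[0,0,0],[0,0,0]]]' 0.65
```

```text
t: 13.4
position: [0.5426, 0.3111, 0.1279]
tcp_rot: [[0.0, -0.284, -0.959], [0.0, -0.959, 0.284], [-1.0, -0.001, -0.0]]
contact_force: [-3.0, 1.3, 5.1]
finger_gap: 0.0258
t: 14.2
position: [0.5425, 0.3108, 0.1275]
tcp_rot: [[0.0, -0.284, -0.959], [0.0, -0.959, 0.284], [-1.0, -0.0, -0.0]]
contact_force: [-0.3, -0.6, -0.1]
finger_gap: 0.0568
```

```bash
python3 -m creep '[[[-0.01,0,0],[0,0,0]],[[-0.02,0,0],[0,0,0]],[[-0.03,0,0],[0,0,0]],[[-0.03,0,0],[0,0,0]],[[-0.03,0,0],[0,0,0]],[[0,0.03,0.03],[0,0,0]],[[0,0.03,0.03],[0,0,0]],[[0,0.03,0.03],[0,0,0]],[[0,0,0],[0,0,0]],[[0,0,0],[0,0,0]]]'; python3 -c "
from h import *
p=np.array([.5425,.311]);th=np.linspace(0,6.283,120);out=[]
for n,f,x,y in(('scene','a3',465,180),('side','b3',215,60)):
    s=snap(n,f);im=cv2.resize(s['img'][y:y+120,x:x+133,::-1],None,fx=3,fy=3,interpolation=cv2.INTER_CUBIC).copy()
    for z,r,col in ((.154,.013,(0,255,255)),(.1,.044,(0,0,255))):
        q=proj(s,np.c_[p[0]+r*np.cos(th),p[1]+r*np.sin(th),np.full(120,z)])
        cv2.polylines(im,[np.int32((q+.5-[x,y])*3)],True,col,1)
    out.append(im)
cv2.imwrite('pics/m7.png',np.hstack(out))"
```

```text
t: 15.2
position: [0.4303, 0.25, 0.2491]
tcp_rot: [[0.002, -0.283, -0.959], [0.002, -0.959, 0.283], [-1.0, -0.003, -0.001]]
contact_force: [-0.4, 0.2, 0.1]
finger_gap: 0.0566
```

View pics/m7.png

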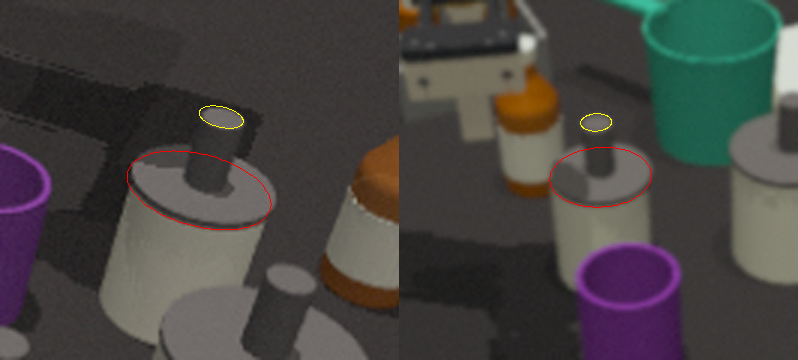

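Both views match the seated model: grip top at z=0.154, disc flat on the rim, jar in place. Handing in.

```bash
python3 -c "
from workcell import manip
print(manip.finish_job())"
```

```text
the job is handed in; nothing more can be done
None
```

I put the 88 mm lid on the open white jar and handed the job in at about 15 s of the 38 s allowed; no verdict is reported.

- **Placing:** I lowered the lid until it pressed on the rim with about 10 N, eased off slightly, then opened the fingers and drew clear.
- **Seating:** In the last scene and side pictures, the outlines computed for a seated lid match what is seen. The disc lies flat on the rim, the top of the grip is at z = 0.154 m, and it is centred to about 2 mm.
- **Jar and other lids:** The jar stands where it was. The other two lids looked undisturbed in the picture taken just after the lift. I did not look at them again at the end, but the arm went nowhere near them after that except when carrying the lid high over the board.
- **Small disagreements:** Camera measurements of the jar mouth differed by 2–5 mm. Contact with the rim came about 4 mm lower than I had worked out, probably because my estimate of where the lid sat in the jaws was slightly off.

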